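Turn strip-down order into assembly order

TASK

The four parts in the blue rack stand in the order in which they came off the air unit, counted from its yellow end. Move them to the white rack in the reverse order, one part to a bay: the part nearest the yellow end of the blue rack goes into the white rack's bay farthest from its yellow end, and so on. Each part is to stand as it did before, upright and flat on the grey pad, in the middle of its bay.

Things in the scene. Friction and masses are not known exactly. Their poses are not given: they have to be found in the camera images.
- rack_off: blue rack (strip-down rack), 370 mm long (y) x 98 mm deep (x), fixed. Yellow end block at +y (left end seen from the robot), other end block in the rack's colour. Origin: middle of underside. Four bays, 80 x 86 mm inside, centres at x = 0, y = +126, +42, -42, -126 mm (1st to 4th from the yellow end). Ribs and lips 10 mm high, end blocks 12 mm. The parts stand on coloured mats, top at z = 8 mm.
- rack_on: white rack (assembly rack), empty, 370 mm long (y) x 98 mm deep (x), fixed. Yellow end block at +y (left end seen from the robot), other end block in the rack's colour. Origin: middle of underside. Four bays, 80 x 86 mm inside, centres at x = 0, y = +126, +42, -42, -126 mm (1st to 4th from the yellow end). Ribs and lips 10 mm high, end blocks 12 mm. Grey pads with a black dot at each bay centre, top at z = 8 mm.
- gauge: pressure gauge lying face up: round black case 55 mm across, 24 mm high, white dial, brass stem to its own -x; 78 mm long with the stem. Origin: middle of that length, at the underside; the case centre is 11.5 mm to +x of it; stem x = -14 to -39, 16 mm wide, z = 4 to 18. Grasp the case across its y. 0.14 kg. At the start its x is within 0.2 rad of the rack's x.
- bushing_a: turned bright-steel bushing standing on end, round, 50 mm in diameter and 46 mm high, waisted, the tallest part. Origin: middle of its underside; z up its axis. 0.16 kg.
- bearing: flat ball bearing, bright steel with a brown ring seal, 47 mm in diameter and 14 mm high, lying flat. Origin: middle of its underside; z up its axis. 0.11 kg.
- plug_up: small brass stub fitting standing upright on its hexagon, 19 x 22 mm over the hexagon (across its x and y), 31 mm high, narrower towards the top. Origin: middle of its underside; z up its axis. 0.05 kg.
- pad_green: green mat, 78 x 72 x 2 mm, fixed in the bay of the blue rack in which the pressure gauge stands at the start; it stays and so marks that bay. Origin: middle of its underside, 6 mm above the worktop, at the bay centre; the same axes as the blue rack.
- pad_orange: orange mat, 78 x 72 x 2 mm, fixed in the bay of the blue rack in which the bushing stands at the start; it stays and so marks that bay. Origin: middle of its underside, 6 mm above the worktop, at the bay centre; the same axes as the blue rack.
- pad_red: red mat, 78 x 72 x 2 mm, fixed in the bay of the blue rack in which the ball bearing stands at the start; it stays and so marks that bay. Origin: middle of its underside, 6 mm above the worktop, at the bay centre; the same axes as the blue rack.
- pad_black: black mat, 78 x 72 x 2 mm, fixed in the bay of the blue rack in which the brass fitting stands at the start; it stays and so marks that bay. Origin: middle of its underside, 6 mm above the worktop, at the bay centre; the same axes as the blue rack.
There are look-alikes about, which are no part of the job. Leave any pink or purple look-alike of the bearing alone.

How it is judged:
At the end, for the whole second after the job is handed in: Every part is in the white rack bay that mirrors its start bay (1st from the yellow end -> 4th, 2nd -> 3rd, ...), origin within 15 mm of the bay centre in rack x and y (gauge 22 mm), underside within 4 mm of the pad top, upright within 0.15 rad, at rest (((y of pad_green in the frame of rack_off between -0.136 and -0.116 m and y of gauge in the frame of rack_on between 0.104 and 0.148 m) or (y of pad_green in the frame of rack_off between -0.052 and -0.032 m and y of gauge in the frame of rack_on between 0.02 and 0.064 m) or (y of pad_green in the frame of rack_off between 0.032 and 0.052 m and y of gauge in the frame of rack_on between -0.064 and -0.02 m) or (y of pad_green in the frame of rack_off between 0.116 and 0.136 m and y of gauge in the frame of rack_on between -0.148 and -0.104 m)) and x of gauge in the frame of rack_on between -0.022 and 0.022 m and z of gauge in the frame of rack_on between 0.004 and 0.012 m and angle between each of gauge, bushing_a, bearing, plug_up's own z axis and vertical below 0.15 rad and linear speed of each of gauge, bushing_a, bearing, plug_up below 0.02 m/s and angular speed of each of gauge, bushing_a, bearing, plug_up below 0.2 rad/s and ((y of pad_orange in the frame of rack_off between -0.136 and -0.116 m and y of bushing_a in the frame of rack_on between 0.111 and 0.141 m) or (y of pad_orange in the frame of rack_off between -0.052 and -0.032 m and y of bushing_a in the frame of rack_on between 0.027 and 0.057 m) or (y of pad_orange in the frame of rack_off between 0.032 and 0.052 m and y of bushing_a in the frame of rack_on between -0.057 and -0.027 m) or (y of pad_orange in the frame of rack_off between 0.116 and 0.136 m and y of bushing_a in the frame of rack_on between -0.141 and -0.111 m)) and x of bushing_a in the frame of rack_on between -0.015 and 0.015 m and z of bushing_a in the frame of rack_on between 0.004 and 0.012 m and ((y of pad_red in the frame of rack_off between -0.136 and -0.116 m and y of bearing in the frame of rack_on between 0.111 and 0.141 m) or (y of pad_red in the frame of rack_off between -0.052 and -0.032 m and y of bearing in the frame of rack_on between 0.027 and 0.057 m) or (y of pad_red in the frame of rack_off between 0.032 and 0.052 m and y of bearing in the frame of rack_on between -0.057 and -0.027 m) or (y of pad_red in the frame of rack_off between 0.116 and 0.136 m and y of bearing in the frame of rack_on between -0.141 and -0.111 m)) and x of bearing in the frame of rack_on between -0.015 and 0.015 m and z of bearing in the frame of rack_on between 0.004 and 0.012 m and ((y of pad_black in the frame of rack_off between -0.136 and -0.116 m and y of plug_up in the frame of rack_on between 0.111 and 0.141 m) or (y of pad_black in the frame of rack_off between -0.052 and -0.032 m and y of plug_up in the frame of rack_on between 0.027 and 0.057 m) or (y of pad_black in the frame of rack_off between 0.032 and 0.052 m and y of plug_up in the frame of rack_on between -0.057 and -0.027 m) or (y of pad_black in the frame of rack_off between 0.116 and 0.136 m and y of plug_up in the frame of rack_on between -0.141 and -0.111 m)) and x of plug_up in the frame of rack_on between -0.015 and 0.015 m and z of plug_up in the frame of rack_on between 0.004 and 0.012 m); the robot touches nothing.
It also fails if it takes over 99 s, if anything falls off the work surface, if the arm or the gripper's body presses on something with over 40 N, if the wrist force passes 120 N, or if a joint passes its speed limit or range.

ROBOT

A 6-joint arm with a two-finger parallel gripper is mounted at the origin on a cart in front of the work surface, level with it; the furniture and walls round the work are solid. World frame = base frame: x ahead of the robot, y to its left, z up, the work surface at z = 0. Lengths are in m, angles in rad, forces in N, time in s.
With the tool pointing down it reaches from about 0.325 to 1 m from the base axis. Payload 5.1 kg.
Tool frame: the origin (TCP) lies at the very end of the fingers, on their centre line; the grasp point (between the pads) lies 19 mm behind it; z points along the fingers, y is the line along which they close (so a half turn about z gives the same grasp; the last joint's range is limited). The gripper opens to 85 mm and grips with 20 to 120 N. Pads are 22 mm wide; open, the fingers measure 114 mm over their backs; the gripper's body (76 mm by 85 mm) begins 54 mm behind the grasp point. The pads swing forward as they close: fully open they stand 13 mm farther back than shut.
Start: joints at [1.234, 0.124, 1.65, -0, 1.367, -0.083], TCP at [0.163, 0.629, 0.231] pointing down, gripper open.
Joint ranges: [-2.61, 2.61], [-1.02, 2.33], [0.03, 2.71], [-1.35, 4.49], [0.32, 2.68], [-2.91, 2.91]. Speed limits (rad/s): [2.57, 2.57, 3.14, 3.14, 3.14, 3.14].

INTERFACE

Orientations are given as a unit quaternion [w, x, y, z].
In Python, from plant import arm gives the robot as it stands.
- The arm moves only by the tool send_rows, never from a script. Its argument "commands" is a list of rows, each a list of 3 entries, a list of its own where there are three numbers: the shift along the tool's x, y, z as a fraction of full scale, then the turn about the tool's z as a fraction of full scale, then the closure, from 0 (fully open) to 1 (shut). In form: [[[x, y, z], yaw, claw], ...]. A call has 1 to 10 rows; each row is the pose to reach, as a shift and turn from the pose commanded when the call began, along the tool's axes at that moment; what a row does not reach only later rows make up. Full scale, the value 1, is 0.3 m for a shift and pi/4 rad for a turn. A row lasts 1/8 s, in which the tool goes at most 62.5 mm and 10.7 degrees, less where a joint would pass 70% of its speed; a pose out of reach is approached as far as the arm can. A call with a number of a shift or a turn outside -1 to 1 is refused whole. A call with a gripper value outside its range is refused whole. The fingers move at their own pace and stop on an object; the grip force is fixed at half the most. Time passes only in rows, so rows that repeat a pose let the fingers close. It gives the time, the measured TCP pose, the force, the opening and the grip force at its end, in the units of the state.
- arm.state(): the state, without advancing time (a new reading comes with each control period).
- arm.snapshot(name): name is "scene" or "top" or "wrist"; returns the picture (480x640x3 uint8, red, green, blue); there is no depth.
- arm.camera_model(name): a dict with "mtx" (3x3 intrinsics, pixels), "k1" (the pictures are not rectified: a ray, as slopes to the right and down, at radius r is drawn at 1 + k1 r^2 times it, then the intrinsics apply), "rvec" (rotation vector, rad) and "tvec" (3), from world to camera coordinates, as OpenCV has them; the wrist camera has in their place "hand_eye" (4x4, takes a point from camera to tool coordinates, whose origin is the TCP and whose axes are the flange's). Camera axes: x right, y down, z forward; pixel columns grow to the right and rows downward; lengths in m; the calibration is good to about 2 mm. A picture is of the moment at which its call begins: read the wrist's pose just before it. camera_model takes no time and is no camera call.
- arm.job_done(): hands the job in; it is judged then, once.
The state is a dict: "t": time; "q": joint angles; "qvel": joint speeds; "joint_efforts": joint torques, N m; "eef_pos": TCP position; "tool_rot": TCP orientation; "contact_force": force on the tool from outside, world axes, zero at the start; "moment": the same for the moment, N m; "width": finger opening in m; "grasp_force": force on a finger pad.
Only numpy, scipy, OpenCV 4.12 (cv2) and the standard library are available. Lean on these libraries where they do the work, as an engineer would, in place of code of your own. Each camera call takes 0.05 s, during which the arm holds its last target. There are 200 camera calls.

## Working session

There is one attempt and no reset: what is moved stays moved. The work goes in short steps, Python scripts to look and compute and a tool call to move; the robot and the scene stay as the last step left them, time stands still between calls to the robot, and variables do not carry over. Pictures are saved under pics/ and viewed, at most 14 in all, crops included, and the job is handed in when it is done.

Besides the shell and the picture viewer there is one more tool, called after ">>>" as name(argument=value, ...), one argument or row to a line, values as JSON. send_rows: Moves the arm, as the interface text tells. Shift numbers are shares of 0.3 m and turn numbers shares of pi/4 rad, none past 1 either way. Its arguments: {"type":"object","properties":{"commands":{"type":"array","items":{"type":"array"}}},"required":["commands"]}

```bash
mkdir -p pics; ls
python3 - <<'E'
from plant import arm
import cv2
s=arm.state();print({k:s[k] for k in('t','eef_pos','tool_rot','width','q')})
for n in('scene','top'):
    cv2.imwrite(f'pics/{n}0.png',arm.snapshot(n)[:,:,::-1]);print(arm.camera_model(n))
print(arm.camera_model('wrist'))
E
```

```text
pics
{'t': 0.0, 'eef_pos': array([0.1630299 , 0.62859331, 0.23005689]), 'tool_rot': array([-2.15562129e-04,  1.26546037e-01,  9.91960186e-01, -1.02111525e-03]), 'width': 0.08533251407601872, 'q': array([ 1.23439929e+00,  1.24506989e-01,  1.65166540e+00, -3.11318352e-06,
        1.36750750e+00, -8.26237791e-02])}
{'mtx': array([[618.90532763,   0.        , 327.84342344],
       [  0.        , 618.90532763, 235.32478004],
       [  0.        ,   0.        ,   1.        ]]), 'k1': -0.004068524714607622, 'rvec': array([ 2.10333211, -1.30315314,  0.48665216]), 'tvec': array([-0.10054053,  0.45426711,  0.61345441])}
{'mtx': array([[495.74595227,   0.        , 321.24781887],
       [  0.        , 495.74595227, 242.71950017],
       [  0.        ,   0.        ,   1.        ]]), 'k1': -0.11252619711141101, 'rvec': array([ 2.13634484, -2.14074272,  0.22443446]), 'tvec': array([0.14978766, 0.57001614, 0.81275897])}
{'mtx': array([[404.15575678,   0.        , 314.67921677],
       [  0.        , 404.15575678, 236.34818235],
       [  0.        ,   0.        ,   1.        ]]), 'k1': -0.07559310265263772, 'hand_eye': array([[-1.77957410e-03, -9.49212410e-01, -3.14630950e-01,
         7.98576819e-02],
       [ 9.99998407e-01, -1.73219810e-03, -4.30178036e-04,
        -5.18210277e-04],
       [-1.36672805e-04, -3.14631214e-01,  9.49213980e-01,
        -1.43710029e-01],
       [ 0.00000000e+00,  0.00000000e+00,  0.00000000e+00,
         1.00000000e+00]])}
```

View pics/top0.png

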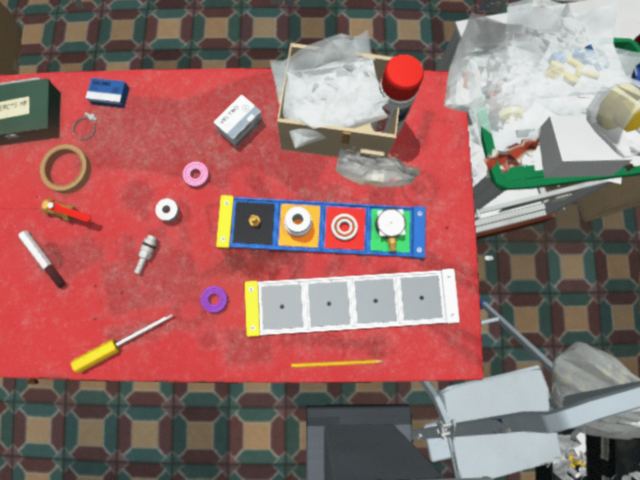

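View pics/scene0.png

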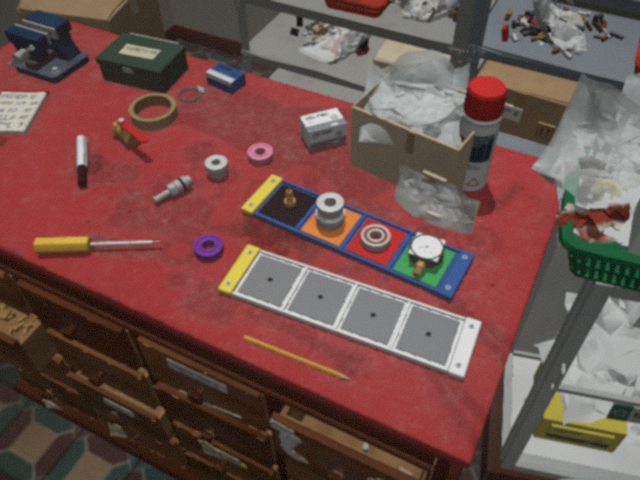

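The top picture shows, from the yellow end, the plug at (255,221), bushing (297,221), bearing (345,227) and gauge (391,223). The white rack's dots are at (282,307), (329,303), (376,301) and (422,298). A bag lies close behind the gauge.

```bash
cat > h.py <<'E'
from plant import arm
import numpy as np, cv2
from scipy.spatial.transform import Rotation as R
def cam(n,s=None):
    m=arm.camera_model(n)
    if n=='wrist':
        s=s or arm.state();w,x,y,z=s['tool_rot'];T=np.eye(4);T[:3,:3]=R.from_quat([x,y,z,w]).as_matrix();T[:3,3]=s['eef_pos']
        T=T@m['hand_eye'];return m['mtx'],m['k1'],T[:3,:3],T[:3,3]
    Rm=cv2.Rodrigues(m['rvec'])[0];return m['mtx'],m['k1'],Rm.T,-Rm.T@m['tvec']
def px2w(c,px,z):
    K,k,Rc,C=c;px=np.atleast_2d(px).astype(float)
    d=np.array([k,0,0,0,0]);u=cv2.undistortPoints(px[:,None],K,d)[:,0]
    r=np.c_[u,np.ones(len(u))]@Rc.T;return C+r*((z-C[2])/r[:,2:])
def w2px(c,P):
    K,k,Rc,C=c;P=np.atleast_2d(P);return cv2.projectPoints((P-C)@Rc,np.zeros(3),np.zeros(3),K,np.array([k,0,0,0,0]))[0][:,0]
def rackfit(pts,ys):
    """pts bay centres (n,2), ys rack y: origin, yaw by least squares"""
    ys=np.asarray(ys);p=np.asarray(pts);m=p.mean(0);d=((ys-ys.mean())[:,None]*(p-m)).sum(0)
    yaw=np.arctan2(-d[0],d[1]);e=np.array([-np.sin(yaw),np.cos(yaw)]);o=m-e*ys.mean();return o,yaw,np.linalg.norm(d)/((ys-ys.mean())**2).sum(),p-(o+np.outer(ys,e))
Y=np.array([.126,.042,-.042,-.126])
E
python3 - <<'E'
from h import *
np.set_printoptions(precision=4,suppress=True)
for n,d0 in(('top',[(282,307),(329,303.5),(376,301),(422,298)]),('scene',[(270,279),(320,296),(373,315),(428,334)])):
    im=cv2.imread(f'pics/{n}0.png');g=cv2.cvtColor(im,6).astype(float);D=[]
    for x,y in d0:
        y=int(y);w=np.clip(110-g[y-6:y+7,x-6:x+7],0,None);yy,xx=np.mgrid[y-6:y+7,x-6:x+7];D.append(((w*xx).sum()/w.sum(),(w*yy).sum()/w.sum()))
    c=cam(n);W=px2w(c,D,.008);print(n,'dots',D,'\n',rackfit(W[:,:2],Y))
c=cam('top')
print('C',c[3],'plug',px2w(c,(255,218),.039),'bush',px2w(c,(297,219),.054),'bear',px2w(c,(345,227),.022),'gauge',px2w(c,(390,223),.032),px2w(c,(392,243),.02))
print('blue corners',px2w(c,[(221,196),(217,247),(425,207),(424,257)],.011))
print('bag',px2w(c,[(340,155),(415,185),(375,187)],.03), 'box front',px2w(c,[(280,148),(395,153)],.0),'can',px2w(c,[(403,75)],.2))
c=cam('scene');print('plug',px2w(c,(290,188),.037),'gauge',px2w(c,(427,246),.032),'bush',px2w(c,(330,199),.054))
E
```

```text
top dots [(np.float64(281.4848484848485), np.float64(306.37373737373736)), (np.float64(328.5353535353535), np.float64(303.37373737373736)), (np.float64(375.13013698630135), np.float64(300.43835616438355)), (np.float64(421.16759776536315), np.float64(297.3296089385475))] 
 (array([0.4701, 0.0929]), np.float64(0.05965615149284848), np.float64(1.0017337207079478), array([[-0.0001,  0.0002],
       [ 0.0001,  0.    ],
       [-0.    , -0.    ],
       [ 0.    , -0.0002]]))
scene dots [(np.float64(269.7176684881603), np.float64(279.06739526411656)), (np.float64(319.978417266187), np.float64(296.4406474820144)), (np.float64(372.6304), np.float64(314.5744)), (np.float64(427.9747023809524), np.float64(333.7247023809524))] 
 (array([0.47  , 0.0931]), np.float64(0.05878350193042869), np.float64(0.9996849652660932), array([[-0.    ,  0.    ],
       [-0.    , -0.0001],
       [ 0.    ,  0.    ],
       [-0.    ,  0.0001]]))
C [0.4145 0.1724 0.898 ] plug [[0.6169 0.2658 0.039 ]] bush [[0.6116 0.1909 0.054 ]] bear [[0.6044 0.1047 0.022 ]] gauge [[0.6098 0.0241 0.032 ]] [[0.5754 0.0195 0.02  ]]
blue corners [[ 0.6654  0.3329  0.011 ]
 [ 0.5695  0.3369  0.011 ]
 [ 0.6453 -0.0464  0.011 ]
 [ 0.551  -0.0404  0.011 ]]
bag [[ 0.739   0.1126  0.03  ]
 [ 0.6821 -0.025   0.03  ]
 [ 0.6777  0.0492  0.03  ]] box front [[0.7639 0.2254 0.    ]
 [0.7553 0.0043 0.    ]] can [[0.8092 0.0239 0.2   ]]
plug [[0.6263 0.2721 0.037 ]] gauge [[0.6111 0.0218 0.032 ]] bush [[0.6173 0.1925 0.054 ]]
```

>>> send_rows(
  commands=[
    [[-0.84,-0.66,0],0,0.3],
    [[-0.84,-0.66,0],0,0.3],
    [[-0.84,-0.66,0],0,0.3],
    [[-0.84,-0.66,0],0,0.3],
    [[-0.84,-0.66,0],0,0.3],
    [[-0.84,-0.66,0],0,0.3],
    [[-0.84,-0.66,0],0,0.3],
  ],
)

```text
t: 0.98
eef_pos: [0.3575, 0.374, 0.231]
tool_rot: [-0.0, 0.127, 0.992, 0.0]
contact_force: [-0.1, -0.3, 0.2]
width: 0.0596
grasp_force: 0.0
```

>>> send_rows(
  commands=[
    [[-0.84,-0.66,0],-0.26,0.3],
    [[-0.84,-0.66,0],-0.26,0.3],
    [[-0.84,-0.66,0],-0.26,0.3],
    [[-0.84,-0.66,0],-0.26,0.3],
    [[-0.84,-0.66,0],-0.26,0.3],
    [[-0.84,-0.66,0],-0.26,0.3],
    [[-0.84,-0.66,0],-0.26,0.3],
    [[-0.84,-0.66,0],-0.26,0.3],
  ],
)

```text
t: 1.98
eef_pos: [0.5508, 0.1212, 0.2311]
tool_rot: [-0.0, 0.024, 1.0, 0.0]
contact_force: [-0.2, -0.8, 0.3]
width: 0.06
grasp_force: 0.0
```

```bash
cat >> h.py <<'E'
def yaw(s): # heading of tool y from world y, about world z
    w,x,y,z=s['tool_rot'];v=R.from_quat([x,y,z,w]).as_matrix()[:,1];return np.arctan2(-v[0],v[1])
def go(p,yw,s=None):
    s=s or arm.state();w,x,y,z=s['tool_rot'];M=R.from_quat([x,y,z,w]).as_matrix()
    d=(np.array(p)-s['eef_pos'])@M/.3;print('row',np.round(d,3),'yaw',round(-((yw-yaw(s)))/(np.pi/4),3))
E
python3 - <<'E'
from h import *
s=arm.state();print(s['t'],s['eef_pos'],yaw(s),s['width'],s['qvel'].max())
cv2.imwrite('pics/w1.png',arm.snapshot('wrist')[:,:,::-1])
np.save('w1.npy',np.array([s],dtype=object))
E
```

```text
1.975 [0.55083069 0.12116024 0.23109045] -0.047176326226411776 0.06000173389667641 0.004234086952909216
```

View pics/w1.png

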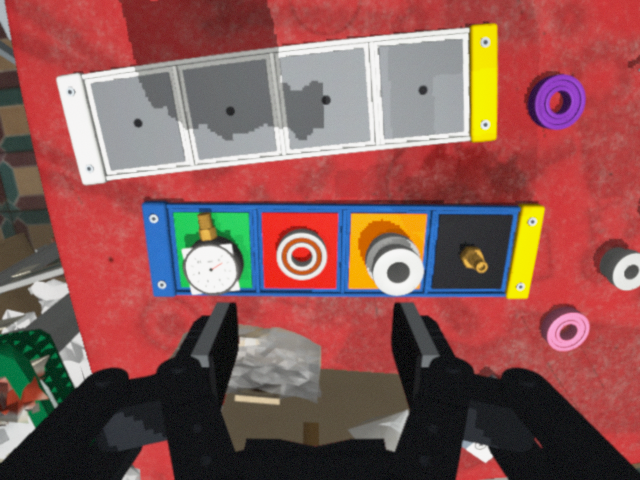

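From above: gauge dial at (211,267) with its stem up to (206,215), bearing at (301,255), bushing top at (396,271), and plug from base (470,257) to tip (482,267).

Run:
```python
from h import *
np.set_printoptions(precision=4,suppress=True)
s=np.load('w1.npy',allow_pickle=True)[0];c=cam('wrist',s)
print(rackfit(px2w(c,[(423,90),(326,100),(230,111),(138,123)],.008)[:,:2],Y))
print('gauge',px2w(c,(211,267),.032),'stem end',px2w(c,(206,213),.024))
print('bearing',px2w(c,(301.5,255),.022),'bush',px2w(c,(397,271),.054))
print('plug tip',px2w(c,(482,267.5),.039),px2w(c,(469,256),.015))
print('screws',px2w(c,[(533,222),(520,287),(154,219),(162,285)],.012))
im=cv2.imread('pics/w1.png');cv2.imwrite('pics/w1c.png',cv2.resize(im[195:310,140:540],(800,230),interpolation=2))
b=px2w(c,(301.5,255),.022)[0]; go([b[0],b[1],.1],-.05)
```

```text
(array([0.4707, 0.0923]), np.float64(0.05775870506515629), np.float64(1.003666460738183), array([[-0.    ,  0.0006],
       [ 0.    ,  0.0001],
       [-0.0001, -0.0004],
       [ 0.0001, -0.0003]]))
gauge [[0.6093 0.0219 0.032 ]] stem end [[0.5599 0.0218 0.024 ]]
bearing [[0.6053 0.1055 0.022 ]] bush [[0.612  0.1887 0.054 ]]
plug tip [[0.6193 0.2698 0.039 ]] [[0.6171 0.2663 0.015 ]]
screws [[ 0.5867  0.3279  0.012 ]
 [ 0.6548  0.3229  0.012 ]
 [ 0.5662 -0.0321  0.012 ]
 [ 0.6344 -0.0361  0.012 ]]
row [-0.184 -0.044  0.437] yaw 0.004
```

View pics/w1c.png

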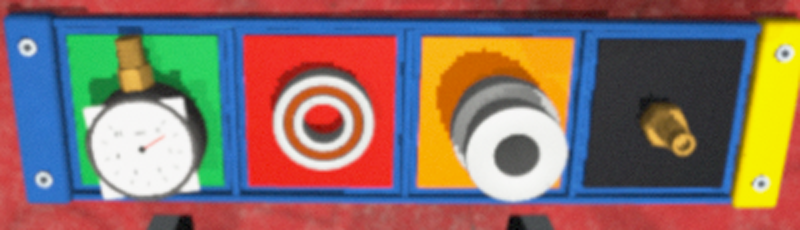

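Run:
```python
from h import *
go([.609,.022,.09],0.)
```

```text
row [-0.21  -0.321  0.47 ] yaw -0.06
```

>>> send_rows(
  commands=[
    [[-0.21,-0.32,0.2],-0.06,0.15],
    [[-0.21,-0.32,0.47],-0.06,0.15],
    [[-0.21,-0.32,0.47],-0.06,0.15],
    [[-0.21,-0.32,0.47],-0.06,0.15],
    [[-0.21,-0.32,0.47],-0.06,0.15],
    [[-0.21,-0.32,0.47],-0.06,0.15],
  ],
)

```text
t: 2.78
eef_pos: [0.6114, 0.0216, 0.0937]
tool_rot: [0.003, 0.0, 1.0, -0.0]
contact_force: [1.1, -0.6, 0.6]
width: 0.0725
grasp_force: 0.0
```

Run:
```python
from h import *
s=arm.state();print(s['t'],s['eef_pos'],yaw(s),s['width'])
im=arm.snapshot('wrist')[:,:,::-1];cv2.imwrite('pics/w2.png',im)
c=cam('wrist',s);print(w2px(c,[[.609,.022,.032],[.609,.022,.008],[.56,.022,.02]]))
go([.609,.022,.012],0.,s)
```

```text
2.775 [0.61142942 0.0215515  0.09367008] -0.00082879820980704 0.07250840597170292
[[317.09333547 252.40442643]
 [316.86298904 238.08421817]
 [316.89314325 158.43782735]]
row [0.01  0.002 0.272] yaw -0.001
```

View pics/w2.png

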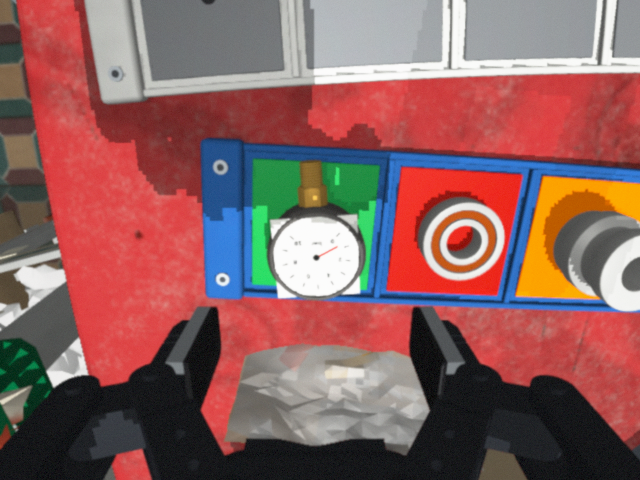

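The dial centre is at (316,256), so the case sits under the TCP. The bearing is at (462,240), clear of the right finger. Going down to grip.

>>> send_rows(
  commands=[
    [[0,0,0.15],0,0.15],
    [[0,0,0.27],0,0.15],
    [[0,0,0.27],0,0.15],
    [[0,0,0.27],0,0.15],
    [[0,0,0.27],0,1],
    [[0,0,0.27],0,1],
    [[0,0,0.27],0,1],
    [[0,0,0.27],0,1],
    [[0,0,0.27],0,1],
  ],
)

```text
t: 3.95
eef_pos: [0.6123, 0.0203, 0.0128]
tool_rot: [0.003, 0.001, 1.0, 0.0]
contact_force: [-0.9, 0.6, 6.4]
width: 0.0511
grasp_force: 62.8
```

>>> send_rows(
  commands=[
    [[0,0,-0.2],0,1],
    [[0,0,-0.3],0,1],
    [[0.1,0.15,-0.3],0,1],
    [[0.25,0.33,-0.3],-0.08,1],
    [[0.4,0.5,-0.3],-0.08,1],
    [[0.456,0.663,-0.3],-0.08,1],
    [[0.456,0.663,-0.3],-0.08,1],
    [[0.456,0.663,-0.3],-0.08,1],
    [[0.456,0.663,-0.3],-0.08,1],
  ],
)

```text
t: 5.08
eef_pos: [0.4743, 0.2186, 0.0997]
tool_rot: [0.0, -0.029, 1.0, -0.0]
contact_force: [0.8, -0.0, -0.6]
width: 0.051
grasp_force: 64.0
```

Run:
```python
from h import *
s=arm.state();print(s['t'],s['eef_pos'],yaw(s),s['width'],s['grasp_force'])
im=arm.snapshot('wrist')[:,:,::-1];cv2.imwrite('pics/w3.png',im)
go([.4755,.2192,.0135],.0585,s)
```

```text
5.075 [0.47425825 0.21859989 0.09965264] 0.05870993920715335 0.05101355381434675 64.02544024778763
row [-0.004  0.002  0.287] yaw 0.0
```

View pics/w3.png

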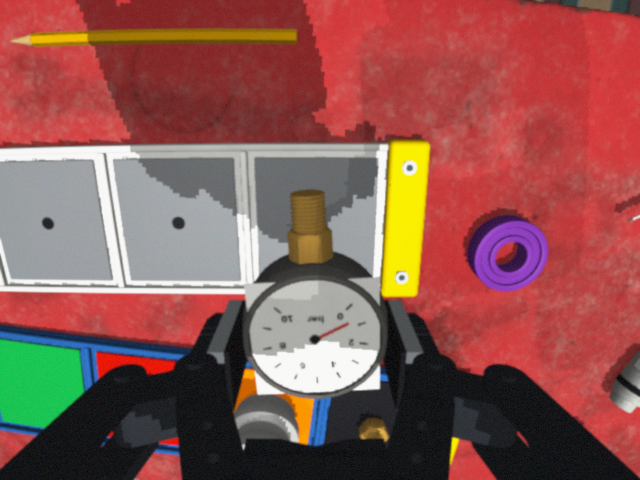

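>>> send_rows(
  commands=[
    [[-0.004,0.002,0.15],0,1],
    [[-0.004,0.002,0.24],0,1],
    [[-0.004,0.002,0.27],0,1],
    [[-0.004,0.002,0.285],0,1],
    [[-0.004,0.002,0.287],0,1],
    [[-0.004,0.002,0.287],0,1],
    [[-0.004,0.002,0.287],0,0.2],
    [[-0.004,0.002,0.287],0,0.15],
    [[-0.004,0.002,0.287],0,0.15],
    [[-0.004,0.002,0.287],0,0.15],
  ],
)

```text
t: 6.38
eef_pos: [0.4747, 0.2203, 0.0134]
tool_rot: [0.0, -0.03, 1.0, 0.0]
contact_force: [0.3, -0.3, 0.3]
width: 0.0725
grasp_force: 0.0
```

>>> send_rows(
  commands=[
    [[0,0,-0.1],0,0.15],
    [[0,0,-0.25],0,0.15],
    [[0,0,-0.4],0,0.15],
    [[0,0,-0.4],0,0.15],
    [[0,0,-0.4],0,0.15],
  ],
)

```text
t: 7.0
eef_pos: [0.4743, 0.2201, 0.1327]
tool_rot: [-0.0, -0.03, 1.0, -0.0]
contact_force: [0.2, 0.3, 0.4]
width: 0.0727
grasp_force: 0.0
```

Run:
```python
from h import *
s=arm.state();print(s['t'],s['eef_pos'],yaw(s),s['width'],s['grasp_force'])
im=arm.snapshot('wrist')[:,:,::-1];cv2.imwrite('pics/w4.png',im)
c=cam('wrist',s);print(w2px(c,[[.4745,.2192,.032],[.4630,.2185,.008]]))
go([.6055,.1055,.08],-.057,s)
```

```text
7.0 [0.47429047 0.22006571 0.13271264] 0.060382929126801675 0.07274177859732563 0.0
[[314.76236423 235.23898033]
 [314.72225347 208.31335806]]
row [-0.414 -0.408  0.176] yaw 0.149
```

View pics/w4.png

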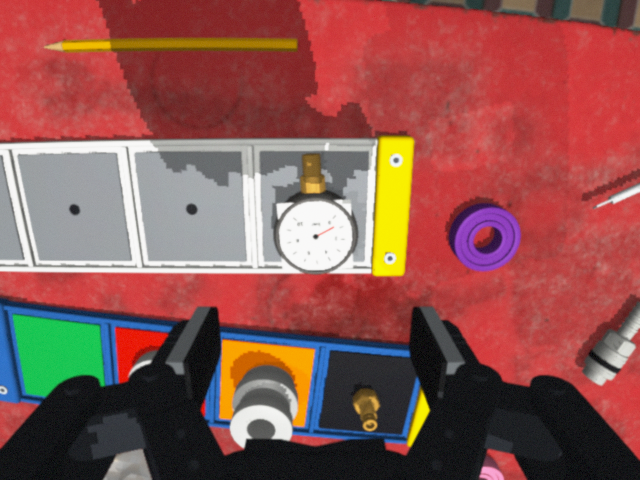

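The gauge stands at (315,235), exactly as predicted. Next is the bearing.

>>> send_rows(
  commands=[
    [[-0.15,-0.15,0],0.05,0.3],
    [[-0.3,-0.3,0],0.149,0.3],
    [[-0.415,-0.408,0.05],0.149,0.3],
    [[-0.415,-0.408,0.17],0.149,0.3],
    [[-0.415,-0.408,0.17],0.149,0.3],
    [[-0.415,-0.408,0.17],0.149,0.3],
    [[-0.415,-0.408,0.17],0.149,0.3],
  ],
)

```text
t: 7.92
eef_pos: [0.6069, 0.1062, 0.0838]
tool_rot: [0.001, 0.028, 1.0, 0.0]
contact_force: [-0.6, 0.1, 0.1]
width: 0.0598
grasp_force: 0.0
```

Run:
```python
from h import *
s=arm.state();print(s['t'],s['eef_pos'],yaw(s),s['width'])
im=arm.snapshot('wrist')[:,:,::-1];cv2.imwrite('pics/w5.png',im)
c=cam('wrist',s);print(w2px(c,[[.6055,.1055,.022]]))
go([.6058,.1055,.0105],-.057,s)
h=cv2.cvtColor(im,cv2.COLOR_BGR2HSV);m=((h[...,0]>6)&(h[...,0]<16)&(h[...,1]>100)&(h[...,1]<215)&(h[...,2]<210)).astype(np.uint8)
n,l,st,ce=cv2.connectedComponentsWithStats(m);print([(st[i].tolist(),ce[i].round(1).tolist()) for i in range(1,n) if st[i,4]>150])
```

```text
7.925 [0.6068989  0.10617689 0.08375407] -0.05576966905581433 0.05983716794726174
[[314.75088745 254.44667935]]
row [ 0.004 -0.003  0.244] yaw 0.002
[([422, 214, 76, 66, 174], [444.9, 234.2]), ([281, 224, 68, 64, 300], [313.9, 256.1]), ([288, 229, 55, 50, 182], [316.5, 247.6])]
```

View pics/w5.png

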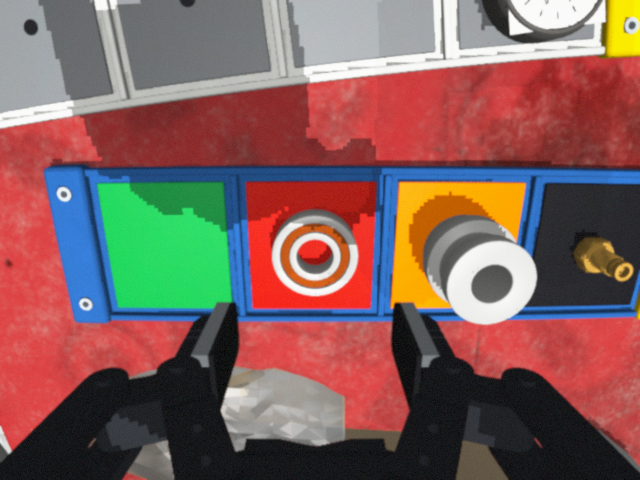

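The bearing is centred under the TCP at (315,256). Going down to grip.

>>> send_rows(
  commands=[
    [[0,0,0.15],0,0.3],
    [[0,0,0.23],0,0.3],
    [[0,0,0.244],0,0.3],
    [[0,0,0.244],0,0.3],
    [[0,0,0.244],0,1],
    [[0,0,0.244],0,1],
    [[0,0,0.244],0,1],
    [[0,0,0.244],0,1],
  ],
)

```text
t: 8.98
eef_pos: [0.6082, 0.1058, 0.0117]
tool_rot: [0.002, 0.028, 1.0, 0.0]
contact_force: [-0.8, -0.2, 5.2]
width: 0.0435
grasp_force: 61.5
```

Run:
```python
from h import *
s=arm.state();print(s['eef_pos'],s['width'],s['contact_force'])
go([.468,.135,.1],.0585,s)
```

```text
[0.60818324 0.10579202 0.01165455] 0.043539698989503425 [-0.81520086 -0.21120463  5.24299525]
row [ 0.471  0.071 -0.296] yaw -0.147
```

>>> send_rows(
  commands=[
    [[0,0,-0.2],0,1],
    [[0,0,-0.296],0,1],
    [[0.15,0.03,-0.296],0,1],
    [[0.33,0.05,-0.296],-0.147,1],
    [[0.47,0.071,-0.296],-0.147,1],
    [[0.47,0.071,-0.296],-0.147,1],
    [[0.47,0.071,-0.296],-0.147,1],
    [[0.47,0.071,-0.296],-0.147,1],
  ],
)

```text
t: 9.98
eef_pos: [0.4681, 0.1347, 0.0985]
tool_rot: [0.001, -0.029, 1.0, 0.0]
contact_force: [0.8, -0.7, -1.0]
width: 0.0435
grasp_force: 62.0
```

Run:
```python
from h import *
s=arm.state();print(s['t'],s['eef_pos'],yaw(s),s['width'],s['grasp_force'])
im=arm.snapshot('wrist')[:,:,::-1];cv2.imwrite('pics/w6.png',im)
go([.468,.1346,.0125],.0585,s)
```

```text
9.975 [0.46808596 0.13466117 0.09847656] 0.05821715492534406 0.04351414442795179 61.98687805044756
row [ 0.001 -0.     0.287] yaw -0.0
```

View pics/w6.png

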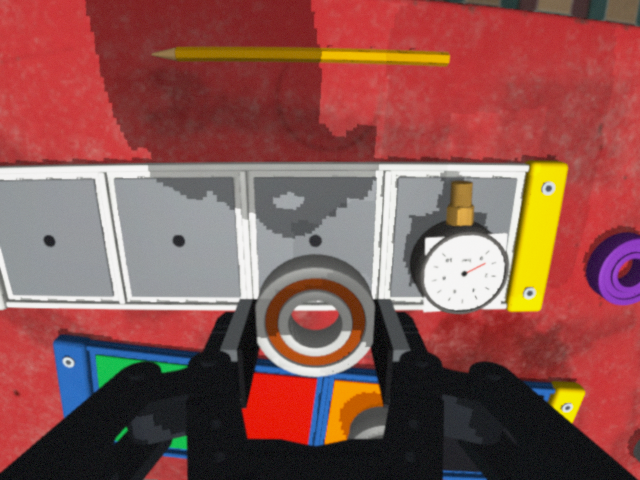

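The bearing is held level at (315,320), over bay 2 next to the gauge. Lowering it, opening to 60 mm, then lifting.

>>> send_rows(
  commands=[
    [[0,0,0.15],0,1],
    [[0,0,0.24],0,1],
    [[0,0,0.27],0,1],
    [[0,0,0.284],0,1],
    [[0,0,0.287],0,1],
    [[0,0,0.287],0,1],
    [[0,0,0.287],0,0.35],
    [[0,0,0.287],0,0.3],
    [[0,0,0.287],0,0.3],
    [[0,0,0.287],0,0.3],
  ],
)

```text
t: 11.28
eef_pos: [0.4669, 0.1348, 0.0118]
tool_rot: [0.0, -0.029, 1.0, 0.0]
contact_force: [-0.3, 0.2, -1.1]
width: 0.0596
grasp_force: 0.0
```

>>> send_rows(
  commands=[
    [[0,0,-0.1],0,0.3],
    [[0,0,-0.25],0,0.3],
    [[0,0,-0.4],0,0.3],
    [[0,0,-0.4],0,0.3],
    [[0,0,-0.4],0,0.3],
  ],
)

```text
t: 11.9
eef_pos: [0.4663, 0.1347, 0.1312]
tool_rot: [-0.0, -0.029, 1.0, -0.0]
contact_force: [-0.3, -0.0, -0.4]
width: 0.0598
grasp_force: 0.0
```

Run:
```python
from h import *
s=arm.state();print(s['t'],s['eef_pos'],yaw(s),s['width'])
im=arm.snapshot('wrist')[:,:,::-1];cv2.imwrite('pics/w7.png',im)
c=cam('wrist',s);print(w2px(c,[[.468,.1346,.022]]))
go([.6135,.189,.11],-.057,s)
```

```text
11.9 [0.46634381 0.13470999 0.13118207] 0.05876942882635091 0.05982921347336972
[[315.75826145 233.39078341]]
row [-0.5    0.152  0.07 ] yaw 0.147
```

View pics/w7.png

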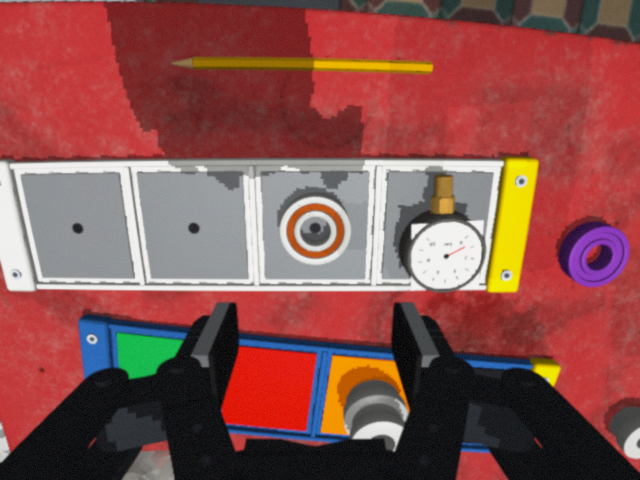

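The bearing lies flat at (315,229), around the dot. Next is the bushing.

>>> send_rows(
  commands=[
    [[-0.2,0.06,0],0.05,0.18],
    [[-0.35,0.12,0],0.147,0.18],
    [[-0.5,0.152,0.03],0.147,0.18],
    [[-0.5,0.152,0.1],0.147,0.18],
    [[-0.5,0.152,0.1],0.147,0.18],
    [[-0.5,0.152,0.1],0.147,0.18],
    [[-0.5,0.152,0.1],0.147,0.18],
  ],
)

```text
t: 12.82
eef_pos: [0.6135, 0.189, 0.1026]
tool_rot: [0.001, 0.028, 1.0, 0.0]
contact_force: [-0.2, 0.1, 0.4]
width: 0.0696
grasp_force: 0.0
```

Run:
```python
from h import *
s=arm.state();print(s['t'],s['eef_pos'],yaw(s),s['width'])
im=arm.snapshot('wrist')[:,:,::-1];cv2.imwrite('pics/w8.png',im)
c=cam('wrist',s);print(w2px(c,[[.6135,.189,.054],[.618,.268,.039]]))
go([.6135,.189,.012],-.057,s)
```

```text
12.825 [0.61351423 0.18899348 0.10264591] -0.05673773994819446 0.0696493863076923
[[316.25052249 266.14398751]
 [458.77104026 255.19174202]]
row [ 0.    -0.     0.302] yaw 0.0
```

View pics/w8.png

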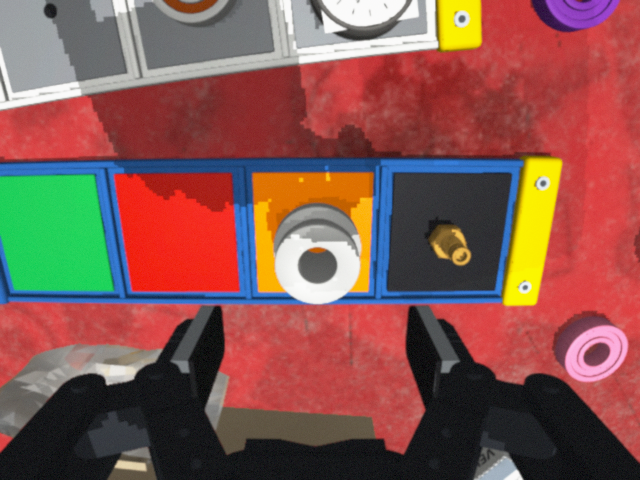

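The bushing top is at (317,264), under the TCP, and the plug tip is at (461,256). Going down to grip.

>>> send_rows(
  commands=[
    [[0,0,0.15],0,0.18],
    [[0,0,0.27],0,0.18],
    [[0,0,0.3],0,0.18],
    [[0,0,0.3],0,0.18],
    [[0,0,0.3],0,1],
    [[0,0,0.3],0,1],
    [[0,0,0.3],0,1],
    [[0,0,0.3],0,1],
    [[0,0,0.3],0,1],
  ],
)

```text
t: 14.0
eef_pos: [0.6159, 0.1897, 0.0148]
tool_rot: [0.002, 0.028, 1.0, 0.001]
contact_force: [-0.8, -0.5, 6.3]
width: 0.0466
grasp_force: 62.1
```

Run:
```python
from h import *
s=arm.state();print(s['eef_pos'],s['width'],s['contact_force'],s['grasp_force'])
go([.473,.0508,s['eef_pos'][2]+.09],.0585,s)
c=cam('wrist',s)
```

```text
[0.61591741 0.18965013 0.01477113] 0.04655982559407282 [-0.78717182 -0.50312931  6.25597055] 62.08764670416713
row [ 0.448 -0.489 -0.303] yaw -0.147
```

>>> send_rows(
  commands=[
    [[0,0,-0.2],0,1],
    [[0,0,-0.3],0,1],
    [[0.1,-0.12,-0.3],0,1],
    [[0.22,-0.25,-0.3],-0.147,1],
    [[0.34,-0.37,-0.3],-0.147,1],
    [[0.443,-0.489,-0.3],-0.147,1],
    [[0.443,-0.489,-0.3],-0.147,1],
    [[0.443,-0.489,-0.3],-0.147,1],
    [[0.443,-0.489,-0.3],-0.147,1],
  ],
)

```text
t: 15.12
eef_pos: [0.4738, 0.0507, 0.1023]
tool_rot: [0.001, -0.03, 1.0, 0.0]
contact_force: [0.3, 0.1, -2.7]
width: 0.0465
grasp_force: 62.8
```

Run:
```python
from h import *
s=arm.state();print(s['t'],s['eef_pos'],yaw(s),s['width'],s['grasp_force'])
im=arm.snapshot('wrist')[:,:,::-1];cv2.imwrite('pics/w9.png',im)
c=cam('wrist',s);print(w2px(c,[s['eef_pos']+[-.002,0,.039]]))
go([.4745,.0508,.0155],.0585,s)
```

```text
15.125 [0.47377976 0.05068761 0.10225359] 0.0595793469146809 0.046481288238356254 62.786799212917686
[[318.05868829 369.51741556]]
row [-0.002  0.     0.289] yaw 0.001
```

View pics/w9.png

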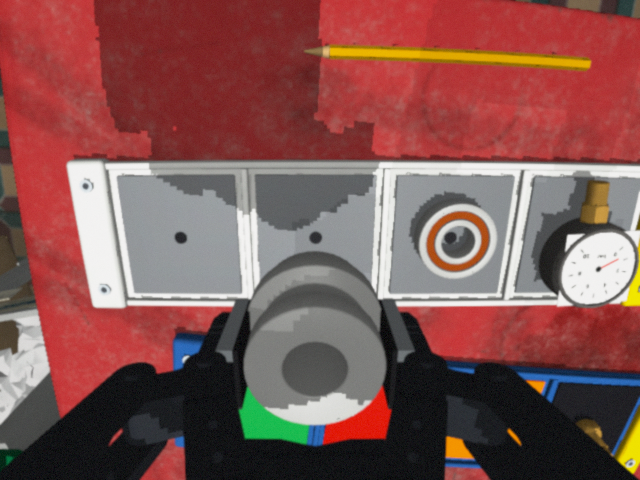

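The bushing is held upright, its top at (315,368) where predicted. Lowering it into bay 3.

>>> send_rows(
  commands=[
    [[0,0,0.15],0,1],
    [[0,0,0.24],0,1],
    [[0,0,0.27],0,1],
    [[0,0,0.283],0,1],
    [[0,0,0.288],0,1],
    [[0,0,0.288],0,1],
    [[0,0,0.288],0,1],
  ],
)

```text
t: 16.05
eef_pos: [0.4735, 0.0502, 0.0161]
tool_rot: [0.001, -0.029, 1.0, -0.0]
contact_force: [1.1, 0.0, -1.4]
width: 0.0466
grasp_force: 62.8
```

Run:
```python
from h import *
s=arm.state();print(s['t'],s['eef_pos'],yaw(s),s['width'],s['contact_force'])
```

```text
16.05 [0.47345135 0.05017645 0.0161118 ] 0.05876445279727727 0.046597432733369346 [ 1.12868346  0.02218057 -1.44769096]
```

>>> send_rows(
  commands=[
    [[0,0,0.003],0,1],
    [[0,0,0.003],0,1],
    [[0,0,0.003],0,0.35],
    [[0,0,0.003],0,0.2],
    [[0,0,0.003],0,0.18],
    [[0,0,0.003],0,0.18],
    [[0,0,-0.1],0,0.18],
    [[0,0,-0.25],0,0.18],
    [[0,0,-0.35],0,0.18],
    [[0,0,-0.35],0,0.18],
  ],
)

```text
t: 17.3
eef_pos: [0.475, 0.0502, 0.1235]
tool_rot: [0.003, -0.029, 1.0, -0.0]
contact_force: [0.5, 0.2, -0.5]
width: 0.0699
grasp_force: 0.0
```

Run:
```python
from h import *
s=arm.state();print(s['t'],s['eef_pos'],yaw(s))
# plug: from w8 pose
import types
s8=dict(eef_pos=np.array([.61351,.18899,.10265]),tool_rot=[.001,.0283,.9996,0]);c=cam('wrist',s8)
print('tip',px2w(c,(461,256),.039),'base',px2w(c,(446,241),.016))
go([.618,.2685,.1],-.057,s)
im=cv2.imread('pics/w8.png')[200:290,400:520];im8=cv2.resize(im,None,fx=3.3,fy=3.3,interpolation=2)
w=arm.snapshot('wrist')[:,:,::-1];o=np.zeros((600,800,3),np.uint8);o[:300,:400]=cv2.resize(w,(400,300));o[300:300+im8.shape[0],:im8.shape[1]]=im8;cv2.imwrite('pics/w10.png',o)
```

```text
17.3 [0.47502279 0.05018755 0.12347167] 0.058889377007796395
tip [[0.61851077 0.26916549 0.039     ]] base [[0.61758261 0.26779257 0.016     ]]
row [-0.518  0.698  0.081] yaw 0.148
```

View pics/w10.png

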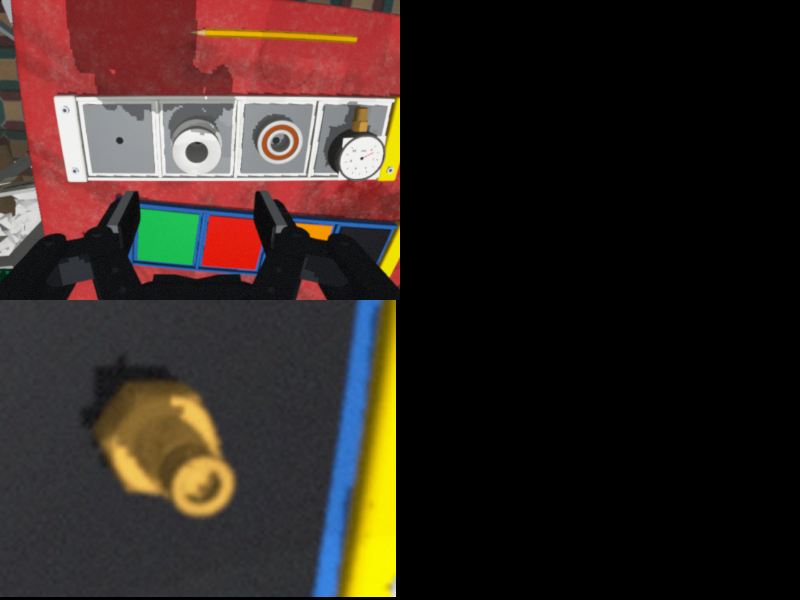

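All three placed parts stand well. In the enlargement, the plug's hexagon has its corners along rack y, so I'll grip it turned by 30° to sit on flats.

>>> send_rows(
  commands=[
    [[-0.13,0.17,0],-0.1,0.4],
    [[-0.26,0.35,0],-0.3,0.45],
    [[-0.39,0.52,0],-0.52,0.45],
    [[-0.518,0.695,0.03],-0.52,0.45],
    [[-0.518,0.695,0.1],-0.52,0.45],
    [[-0.518,0.695,0.1],-0.52,0.45],
    [[-0.518,0.695,0.1],-0.52,0.45],
    [[-0.518,0.695,0.1],-0.52,0.45],
  ],
)

```text
t: 18.35
eef_pos: [0.6158, 0.2667, 0.0911]
tool_rot: [0.0, -0.231, 0.973, -0.0]
contact_force: [0.2, 0.2, 0.0]
width: 0.0472
grasp_force: 0.0
```

Run:
```python
from h import *
s=arm.state();print(s['t'],s['eef_pos'],yaw(s),s['width'])
im=arm.snapshot('wrist')[:,:,::-1];cv2.imwrite('pics/w11.png',im)
c=cam('wrist',s);print(w2px(c,[[.618,.268,.039],[.618,.268,.008]]))
go([.618,.268,.0108],.467,s)
```

```text
18.35 [0.61580086 0.26666048 0.09112409] 0.46621262301722505 0.04721487115020588
[[317.32926788 268.95306994]
 [317.01283183 248.61596967]]
row [-0.008  0.001  0.268] yaw -0.001
```

View pics/w11.png

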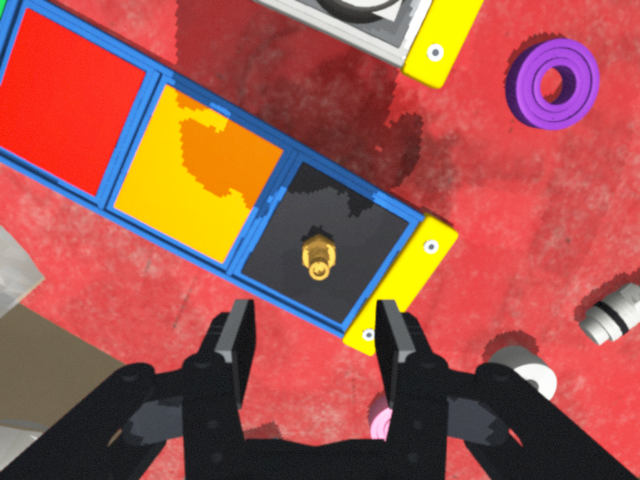

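The plug tip is at (319,270), within 2 px of the prediction, with its flats facing the fingers. Going down to grip.

>>> send_rows(
  commands=[
    [[-0.008,0.002,0.15],0,0.45],
    [[-0.008,0.002,0.25],0,0.45],
    [[-0.008,0.002,0.267],0,0.45],
    [[-0.008,0.002,0.267],0,0.45],
    [[-0.008,0.002,0.267],0,1],
    [[-0.008,0.002,0.267],0,1],
    [[-0.008,0.002,0.267],0,1],
    [[-0.008,0.002,0.267],0,1],
    [[-0.008,0.002,0.267],0,1],
  ],
)

```text
t: 19.52
eef_pos: [0.6191, 0.2696, 0.0126]
tool_rot: [0.002, -0.232, 0.973, 0.0]
contact_force: [-0.9, -0.9, 6.3]
width: 0.0163
grasp_force: 58.6
```

Run:
```python
from h import *
s=arm.state();print(s['eef_pos'],yaw(s),s['width'],s['contact_force'],s['grasp_force'])
go([.4778,-.0331,s['eef_pos'][2]+.09],.467,s);go([.4778+.07,-.0331+.15,s['eef_pos'][2]+.09],.467,s)
```

```text
[0.61908693 0.2695518  0.01262647] 0.46733079570954666 0.0163210231848143 [-0.87309758 -0.85340945  6.32034092] 58.6430122400634
row [ 0.874 -0.689 -0.303] yaw 0.0
row [ 0.44  -0.347 -0.301] yaw 0.0
```

>>> send_rows(
  commands=[
    [[0,0,-0.2],0,1],
    [[0,0,-0.3],0,1],
    [[0.14,-0.11,-0.3],0,1],
    [[0.29,-0.23,-0.3],0,1],
    [[0.44,-0.35,-0.3],0,1],
    [[0.59,-0.46,-0.3],0,1],
    [[0.74,-0.58,-0.3],0,1],
    [[0.874,-0.689,-0.3],0,1],
    [[0.874,-0.689,-0.3],0,1],
    [[0.874,-0.689,-0.3],0,1],
  ],
)

```text
t: 20.78
eef_pos: [0.4768, -0.0335, 0.1005]
tool_rot: [0.0, -0.231, 0.973, 0.0]
contact_force: [0.6, 0.1, -0.2]
width: 0.0159
grasp_force: 59.0
```

Run:
```python
from h import *
s=arm.state();print(s['t'],s['eef_pos'],yaw(s),s['width'],s['grasp_force'])
go([.4778,-.0331,.014],yaw(s),s)
```

```text
20.775 [ 0.47679475 -0.0334907   0.1005246 ] 0.4666009650759836 0.015861662229743976 59.01694357744418
row [-0.003 -0.     0.288] yaw -0.0
```

>>> send_rows(
  commands=[
    [[-0.003,0,0.15],0,1],
    [[-0.003,0,0.24],0,1],
    [[-0.003,0,0.27],0,1],
    [[-0.003,0,0.284],0,1],
    [[-0.003,0,0.288],0,1],
    [[-0.003,0,0.288],0,1],
    [[-0.003,0,0.288],0,1],
  ],
)

```text
t: 21.65
eef_pos: [0.478, -0.0333, 0.0147]
tool_rot: [0.001, -0.231, 0.973, -0.0]
contact_force: [-0.9, -0.1, -0.2]
width: 0.016
grasp_force: 59.0
```

>>> send_rows(
  commands=[
    [[0,0,0.005],0,1],
    [[0,0,0.005],0,1],
    [[0,0,0.005],0,0.75],
    [[0,0,0.005],0,0.5],
    [[0,0,0.005],0,0.45],
    [[0,0,0.005],0,0.45],
    [[0,0,-0.1],0,0.45],
    [[0,0,-0.25],0,0.45],
    [[0,0,-0.4],0,0.45],
    [[0,0,-0.5],0,0.45],
  ],
)

```text
t: 22.9
eef_pos: [0.4781, -0.0333, 0.1664]
tool_rot: [0.001, -0.231, 0.973, -0.001]
contact_force: [0.2, -0.5, 0.4]
width: 0.0471
grasp_force: 0.0
```

>>> send_rows(
  commands=[
    [[0.2,0,-0.3],0.3,0.45],
    [[0.2,0,-0.3],0.5,0.45],
    [[0.2,0,-0.3],0.5,0.45],
    [[0.2,0,-0.3],0.5,0.45],
    [[0.2,0,-0.3],0.5,0.45],
  ],
)

```text
t: 23.52
eef_pos: [0.4233, -0.0598, 0.2519]
tool_rot: [-0.002, -0.038, 0.999, 0.001]
contact_force: [0.5, -0.4, -1.4]
width: 0.0473
grasp_force: 0.0
```

Run:
```python
from h import *
np.set_printoptions(precision=4,suppress=True)
s=arm.state();print(s['t'],s['eef_pos'],yaw(s))
im=arm.snapshot('wrist')[:,:,::-1];cv2.imwrite('pics/w12.png',im);c=cam('wrist',s)
h=cv2.cvtColor(im,cv2.COLOR_BGR2HSV);m=((h[...,0]>14)&(h[...,0]<26)&(h[...,1]>110)&(h[...,2]>60)).astype(np.uint8)
n,l,st,ce=cv2.connectedComponentsWithStats(m);print([(st[i].tolist(),ce[i].round(1).tolist()) for i in range(1,n) if st[i,4]>60])
print('expect plug base/top',w2px(c,[[.4778,-.0331,.008],[.4778,-.0331,.039]]),'stem',w2px(c,[[.436,.217,.02]]))
t=arm.snapshot('top')[:,:,::-1];cv2.imwrite('pics/t2.png',t);ct=cam('top')
P=[[.4778,-.0331,.008],[.4778,-.0331,.039],[.4729,.0508,.054],[.4679,.1346,.022],[.4745,.2192,.032]];print(w2px(ct,P))
h=cv2.cvtColor(t,cv2.COLOR_BGR2HSV);m=((h[...,0]>12)&(h[...,0]<26)&(h[...,1]>110)).astype(np.uint8)
n,l,st,ce=cv2.connectedComponentsWithStats(m);print([(st[i].tolist(),ce[i].round(1).tolist()) for i in range(1,n) if 5<st[i,4]<2000 and 200<ce[i][0]<480 and 190<ce[i][1]<350])
```

```text
23.525 [ 0.4233 -0.0598  0.2519] 0.07552185600197661
[([423, 136, 163, 15, 1133], [506.2, 142.6]), ([577, 216, 17, 26, 349], [585.8, 229.2]), ([611, 226, 8, 38, 71], [614.3, 239.7]), ([327, 237, 20, 23, 337], [336.4, 247.2]), ([487, 335, 66, 53, 2029], [520.6, 355.5]), ([607, 337, 33, 44, 156], [621.5, 353.0]), ([597, 382, 21, 27, 78], [604.1, 396.7])]
expect plug base/top [[337.4792 244.4583]
 [339.2802 255.3141]] stem [[587.8718 226.2216]]
[[421.181  297.211 ]
 [425.1653 295.9172]
 [378.8541 298.4451]
 [329.0323 302.7611]
 [280.6805 298.705 ]]
[([220, 195, 14, 6, 19], [225.5, 196.0]), ([219, 204, 1, 8, 8], [219.0, 207.5]), ([279, 204, 41, 43, 1580], [299.2, 225.3]), ([218, 216, 1, 7, 7], [218.0, 219.0]), ([217, 226, 1, 8, 8], [217.0, 229.5]), ([216, 235, 13, 14, 33], [220.7, 244.8]), ([244, 281, 6, 14, 19], [244.8, 285.8]), ([251, 280, 7, 2, 7], [254.0, 280.3]), ([418, 293, 11, 10, 86], [422.6, 297.5]), ([245, 300, 1, 22, 22], [245.0, 310.5]), ([279, 314, 8, 14, 82], [282.7, 319.9]), ([246, 327, 14, 10, 24], [250.3, 334.0])]
```

```bash
python3 -c "
from plant import arm
print(abs(arm.state()['qvel']).max());print(arm.job_done())"
```

```text
0.006893266241867228
the job is handed in; nothing more can be done
None
```

I moved all four parts to the white rack in reverse order and handed the job in at about 24 s. From the yellow end they now stand gauge, bearing, bushing, plug. I checked the first three by eye in the wrist pictures and the plug only by its measured position and outline. No verdict came back.

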